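# Put the impact sockets back on the tray in order of size

### The job

Put the four loose impact sockets back on the socket tray, upright and each centred on its own rubber pad, in order of diameter: the thinnest next to the tray's handle, the thickest at the far end (go by diameter, not height). Set them down rather than dropping them, and do not knock over the blue can.

Things in the scene. Friction and masses are not known exactly. Their poses are not given: they have to be found in the camera images.
- socket_a: loose steel impact socket, a plain hollow cylinder 45 mm in outer diameter and 76 mm tall, standing upright on the bench with its open mouth up (wall 5 mm at the rim; plain outside, solid to grip); origin at the centre of its underside, z up along its axis
- socket_b: loose steel impact socket, a plain hollow cylinder 24 mm in outer diameter and 64 mm tall, standing upright on the bench with its open mouth up (wall 5 mm at the rim; plain outside, solid to grip); origin at the centre of its underside, z up along its axis
- socket_c: loose steel impact socket, a plain hollow cylinder 58 mm in outer diameter and 58 mm tall, standing upright on the bench with its open mouth up (wall 5 mm at the rim; plain outside, solid to grip); origin at the centre of its underside, z up along its axis
- socket_d: loose steel impact socket, a plain hollow cylinder 34 mm in outer diameter and 50 mm tall, standing upright on the bench with its open mouth up (wall 5 mm at the rim; plain outside, solid to grip); origin at the centre of its underside, z up along its axis
- pad_a: one of four alike round black rubber pads, 60 mm in diameter, 4 mm thick, fixed in a straight row 72 mm apart on the socket tray (fixed aluminium bar, 370 x 76 x 10 mm); the pads' order along the row changes from start to start; origin at the centre of its underside: the surface that carries a socket is 4 mm above it (14 mm above the bench); x points across the tray, y along it
- pad_b: one of four alike round black rubber pads, 60 mm in diameter, 4 mm thick, fixed in a straight row 72 mm apart on the socket tray (fixed aluminium bar, 370 x 76 x 10 mm); the pads' order along the row changes from start to start; origin at the centre of its underside: the surface that carries a socket is 4 mm above it (14 mm above the bench); x points across the tray, y along it
- pad_c: one of four alike round black rubber pads, 60 mm in diameter, 4 mm thick, fixed in a straight row 72 mm apart on the socket tray (fixed aluminium bar, 370 x 76 x 10 mm); the pads' order along the row changes from start to start; origin at the centre of its underside: the surface that carries a socket is 4 mm above it (14 mm above the bench); x points across the tray, y along it
- pad_d: one of four alike round black rubber pads, 60 mm in diameter, 4 mm thick, fixed in a straight row 72 mm apart on the socket tray (fixed aluminium bar, 370 x 76 x 10 mm); the pads' order along the row changes from start to start; origin at the centre of its underside: the surface that carries a socket is 4 mm above it (14 mm above the bench); x points across the tray, y along it
- handle: black D-shaped carrying handle fixed upright across one end of the socket tray (either end; the other has only a flat hang tab), 62 mm wide, 59 mm tall above the tray; it marks the small end of the row: the pads' centres are 62, 134, 206 and 278 mm from it; origin at the middle of its foot, on the tray's top (10 mm above the bench)
- can: blue can, 54 mm in diameter, 120 mm tall, standing loose on the bench to the left of the sockets; not part of the job; origin at the centre of its underside
Not all that is in view belongs to the job. What is shaped like the socket_c but pink or purple is not meant.

How it is judged:
By the outcome, as a careful person would: the job done as asked, in the order asked, and still so for the second after the job is handed in, with the robot touching nothing.
It also fails if it takes over 102 s, if anything falls off the work surface, if the arm or the gripper's body presses on something with over 40 N, if the wrist force passes 120 N, or if a joint passes its speed limit or range.

### The arm

A 6-joint arm with a two-finger parallel gripper is mounted at the origin on the work surface. World frame = base frame: x ahead of the robot, y to its left, z up, the work surface at z = 0. Lengths are in m, angles in rad, forces in N, time in s.
With the tool pointing down it reaches from about 0.35 to 0.85 m from the base axis. Payload 8.1 kg.
Tool frame: the origin (TCP) lies at the very end of the fingers, on their centre line; the grasp point (between the pads) lies 19 mm behind it; z points along the fingers, y is the line along which they close (so a half turn about z gives the same grasp; the last joint's range is limited). The gripper opens to 93 mm and grips with 3 to 60 N. Pads are 15 mm wide; open, the fingers measure 128 mm over their backs; the gripper's body (75 mm by 188 mm) begins 65 mm behind the grasp point.
Start: joints at [-1.434, 0.13, 1.488, -0, 1.523, -0.085], TCP at [0.132, -0.585, 0.219] pointing down, gripper open.
Joint ranges: [-2.96, 2.96], [-0.89, 2.26], [0.02, 2.5], [-1.34, 4.48], [0, 2.73], [-2.66, 2.66]. Speed limits (rad/s): [2.39, 2.39, 2.79, 3.14, 3.14, 3.14].

### API

Orientations are given as a rotation vector (axis times angle).
In Python, from plant import monitor, eyes, ticket gives the robot as it stands.
- The arm moves only by the tool arm_command, never from a script. Its argument "deltas" is a list that holds one entry, the list of rows, each a list of 6 numbers: the shift along the world's x, y, z in cm, then the turn, a rotation vector about the world's x, y, z in degrees. In form: [[[tx, ty, tz, rx, ry, rz], ...]]. A call has 1 to 12 rows; each row shifts and turns the commanded pose from where the row before left it; what a row does not reach is not made up. A row lasts 1/12 s, in which the tool goes at most 41.7 mm and 7.16 degrees, less where a joint would pass 70% of its speed; a pose out of reach is approached as far as the arm can. A call is refused whole if a number of a shift passes 4.17 or a number of a turn 7.16, either way. A call with a gripper value outside its range is refused whole. "gripper" is the opening, from -1 (shut) to 1 (fully open), set as the call begins (left out, the last holds). The fingers move at their own pace and stop on an object; "squeeze" is the grip in N (left out, the last holds). Time passes only in rows, so rows that do not move let the fingers close. It gives the time, the measured TCP pose, the force, the opening and the grip force at its end, in the units of the state.
- monitor.read_state(): the state, without advancing time (a new reading comes with each control period).
- eyes.read_camera(name): name is "scene" or "side" or "wrist"; returns the picture (480x640x3 uint8, blue, green, red); there is no depth.
- eyes.camera_model(name): a dict with "fx", "fy", "cx", "cy" (pixels), "rvec" (rotation vector, rad) and "tvec" (3), from world to camera coordinates, as OpenCV has them. Camera axes: x right, y down, z forward; pixel columns grow to the right and rows downward; lengths in m; the calibration is good to about 2 mm. A picture is of the moment at which its call begins: read the wrist's pose just before it. camera_model takes no time and is no camera call; for the wrist camera it gives the pose at the moment of the call.
- ticket.close_job(): hands the job in; it is judged then, once.
The state is a dict: "t": time; "q": joint angles; "dq": joint speeds; "joint_torque": joint torques, N m; "tool_pos": TCP position; "orientation": TCP orientation; "force": force on the tool from outside, world axes, zero at the start; "wrist_torque": the same for the moment, N m; "opening": finger opening in m; "gripper_force": force on a finger pad.
Only numpy, scipy, OpenCV 4.12 (cv2) and the standard library are available. Lean on these libraries where they do the work, as an engineer would, in place of code of your own. Each camera call takes 0.05 s, during which the arm holds its last target. There are 200 camera calls.

## Working session

There is one attempt and no reset: what is moved stays moved. The work goes in short steps, Python scripts to look and compute and a tool call to move; the robot and the scene stay as the last step left them, time stands still between calls to the robot, and variables do not carry over. Pictures are saved under pics/ and viewed, at most 14 in all, crops included, and the job is handed in when it is done.

Besides the shell and the picture viewer there is one more tool, called after "Emit:" as name(argument=value, ...) on one line, values as JSON. arm_command: Moves the arm, as the interface text tells. Its arguments: {"type":"object","properties":{"deltas":{"type":"array"},"gripper":{"type":"number"},"squeeze":{"type":"number"}},"required":["deltas"]}

```bash
mkdir -p pics; ls
python3 - <<'E'
from plant import monitor, eyes
import cv2
print(monitor.read_state())
for n in ("scene","side"):
    cv2.imwrite(f"pics/{n}0.png",eyes.read_camera(n)); print(eyes.camera_model(n))
E
```

```text
pics
{'t': 0.0, 'q': array([-1.43440211e+00,  1.31179803e-01,  1.48926623e+00,  1.36856352e-07,
        1.52299772e+00, -8.54110462e-02]), 'dq': array([-0.00181166,  0.0004313 , -0.00155261,  0.00127306,  0.00013061,
       -0.00055807]), 'joint_torque': array([ 1.83975135e-03, -5.59845757e+01, -4.91751122e+01,  7.68517354e-02,
        3.57935694e-02, -1.50328806e-04]), 'tool_pos': array([ 0.13193254, -0.58473338,  0.21758348]), 'orientation': array([-3.12045347e+00, -3.47492308e-01,  7.38559221e-05]), 'force': array([ 0.23248004, -0.55993761,  0.34623118]), 'wrist_torque': array([ 0.04625472, -0.0046957 , -0.01151403]), 'gripper_force': 0.0, 'opening': 0.09290491537137711}
{'fx': 465.1465399562931, 'fy': 465.1465399562931, 'cx': 320.66744931113084, 'cy': 241.29614828784804, 'rvec': array([ 1.98349285,  1.41063695, -0.61800379]), 'tvec': array([-0.23665224, -0.266152  ,  1.39910835])}
{'fx': 592.1877411615494, 'fy': 592.1877411615494, 'cx': 312.30283802475424, 'cy': 238.7115728151523, 'rvec': array([ 0.37884301, -2.8579647 ,  1.03412017]), 'tvec': array([0.48465448, 0.06470356, 1.06244651])}
```

View pics/scene0.png

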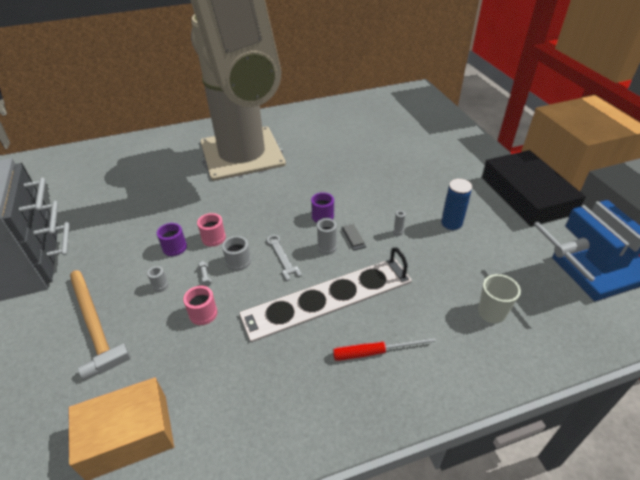

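View pics/side0.png

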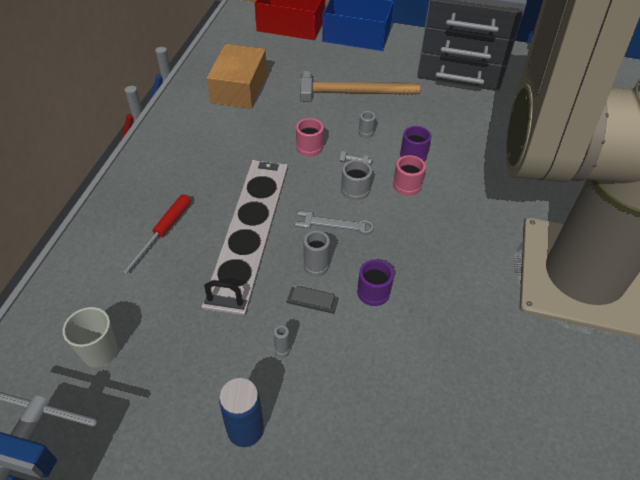

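```bash
cat > h.py <<'E'
import numpy as np, cv2
from plant import monitor, eyes
def cam(n):
    m=eyes.camera_model(n); R=cv2.Rodrigues(np.array(m["rvec"]))[0]; return m,R,np.array(m["tvec"])
def ray(m,R,t,p,z):
    d=R.T@np.array([(p[0]-m["cx"])/m["fx"],(p[1]-m["cy"])/m["fy"],1]); c=-R.T@t
    return c+d*(z-c[2])/d[2]
def proj(m,R,t,X):
    x=R@np.asarray(X)+t; return np.array([m["fx"]*x[0]/x[2]+m["cx"],m["fy"]*x[1]/x[2]+m["cy"]])
E
python3 - <<'E'
from h import *
S={'a':((327,226),(317,238),.076),'b':((400,215),(281,331),.064),'c':((236,244),(357,170),.058),'d':((157,271),(367,117),.05),
'p1':((373,278),(235,272),.014),'p2':((344,289),(244,242),.014),'p3':((312,300),(253,213),.014),'p4':((280,312),(262,187),.014),'can':((459,187),(240,396),.12),
'pur':((323,200),(376,269),.058),'pink':((210,222),(409,163),.058)}
for k,(p,q,z) in S.items(): print(k,*[ray(*cam(n),u,z)[:2].round(3) for n,u in (("scene",p),("side",q))])
m,R,t=cam("wrist"); print(m['fx'],-R.T@t,R.T.round(2), monitor.read_state()['tool_pos'])
# dark pads
for n in("scene","side"):
    g=cv2.imread(f"pics/{n}0.png").max(2); 
    N,l,s,c=cv2.connectedComponentsWithStats((g<60).astype(np.uint8))
    for i in range(1,N):
        if 150<s[i,4]<1500: print(n,c[i].round(1),s[i,4],ray(*cam(n),c[i],.014)[:2].round(4))
E
```

```text
a [0.474 0.106] [0.466 0.105]
b [0.484 0.283] [0.475 0.289]
c [ 0.442 -0.097] [ 0.438 -0.096]
d [ 0.458 -0.273] [ 0.453 -0.269]
p1 [0.602 0.167] [0.598 0.168]
p2 [0.61  0.097] [0.605 0.099]
p3 [0.616 0.023] [0.612 0.027]
p4 [ 0.623 -0.048] [ 0.617 -0.044]
can [0.498 0.419] [0.487 0.429]
pur [0.363 0.135] [0.357 0.129]
pink [ 0.349 -0.141] [ 0.344 -0.143]
399.6046691804881 [ 0.21375738 -0.56704608  0.38558528] [[ 0.22 -0.93 -0.29]
 [-0.98 -0.21 -0.06]
 [-0.    0.3  -0.95]] [ 0.13192572 -0.58478068  0.21769195]
scene [ 35.2 262.1] 218 [ 0.2969 -0.5432]
scene [372.5 278.5] 337 [0.6034 0.1654]
scene [342.6 289.4] 350 [0.6103 0.0934]
scene [311.7 300.6] 377 [0.617  0.0218]
scene [279.7 312.3] 401 [ 0.6239 -0.0493]
side [192.6  34.8] 379 [ 0.9583 -0.5187]
side [558.9  37.7] 435 [ 0.0448 -0.7637]
side [ 57.5 220.7] 1369 [0.9594 0.1429]
side [261.1 186.9] 478 [ 0.6185 -0.0439]
side [581.8 212.3] 1463 [ 0.0025 -0.143 ]
side [252.8 213.2] 535 [0.612  0.0274]
side [243.9 241.8] 611 [0.6052 0.0987]
side [230.5 278.5] 1014 [0.6004 0.1834]
side [375.4 276.4] 273 [0.3573 0.1122]
side [ 62.5 427.1] 205 [0.7445 0.4981]
side [ 48.6 455.7] 917 [0.742  0.5404]
```

Emit:
arm_command(deltas=[[[2.7, 2.6, 0, 0, 0, 6.9], [2.7, 2.6, 0, 0, 0, 6.9], [2.7, 2.6, 0, 0, 0, 6.9], [2.7, 2.6, 0, 0, 0, 6.9], [2.7, 2.6, 0, 0, 0, 6.9], [2.7, 2.6, 0, 0, 0, 6.9], [2.7, 2.6, 0, 0, 0, 6.9], [2.7, 2.6, 0, 0, 0, 6.9], [2.7, 2.6, 0, 0, 0, 6.9], [2.7, 2.6, 0, 0, 0, 6.9], [2.7, 2.6, 0, 0, 0, 6.9], [2.7, 2.6, 0, 0, 0, 6.9]]])

```text
t: 1.1
tool_pos: [0.4569, -0.2716, 0.2183]
orientation: [-2.105, -2.332, 0.0]
force: [0.3, -0.9, 0.3]
opening: 0.0927
gripper_force: 0.0
```

Emit:
arm_command(deltas=[[[0, 0, 0, 0, 0, 0], [0, 0, 0, 0, 0, 0], [0, 0, 0, 0, 0, 0]]])

```text
t: 1.35
tool_pos: [0.4556, -0.2733, 0.2182]
orientation: [-2.112, -2.324, 0.001]
force: [-0.6, 0.6, -0.0]
opening: 0.0929
gripper_force: 0.0
```

Run:
```python
from h import *
m,R,t=cam("wrist"); s=monitor.read_state()
im=eyes.read_camera("wrist"); cv2.imwrite("pics/w1.png",im)
np.savez("w1.npz",R=R,t=t); print(s['t'],s['tool_pos'],s['orientation'],s['q'],-R.T@t)
S={'a':(.47,.105,.076),'b':(.48,.286,.064),'c':(.44,-.097,.058),'d':(.456,-.271,.05),'p3':(.614,.025,.014),'p4':(.62,-.046,.014)}
for k,X in S.items(): print(k,proj(m,R,t,X).round(0))
```

```text
1.35 [ 0.45562022 -0.27329544  0.21819943] [-2.11239811e+00 -2.32423657e+00  9.70392821e-04] [-6.36434919e-01 -5.46059999e-02  1.67870022e+00 -5.30193289e-04
  1.51840054e+00 -7.31829554e-01] [ 0.44819831 -0.1905691   0.386082  ]
a [ 415. -469.]
b [  503. -1061.]
c [321. -23.]
d [320. 213.]
p3 [ 570. -166.]
p4 [552. -54.]
```

View pics/w1.png

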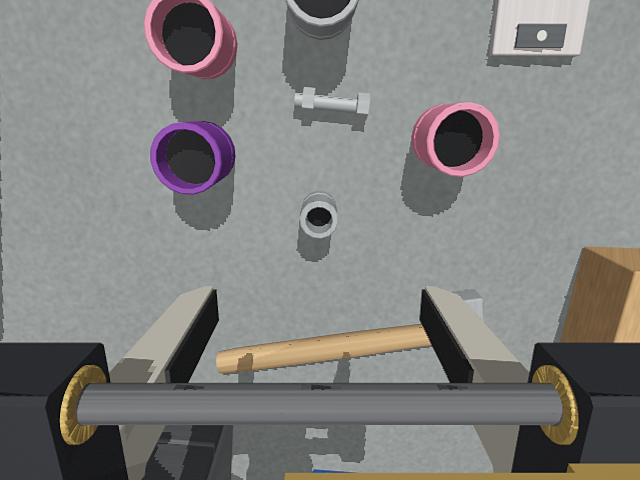

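Run:
```python
from h import *
im=cv2.imread("pics/w1.png"); g=cv2.cvtColor(im,6)
print(g[217,290:350]); print(g[185:265,319]); 
m,R,t=cam("wrist")
for p in((319,216),(319,218),(319,220)): print(ray(m,R,t,p,.05))
```

```text
[156 158 159 161 161 158 157 157 155 155 165 178 179 179 183 173 118  42
  17  25  28  26  26  26  26  27  24  26  26  24  26  23  25  24  27  26
  26  27  26  25  10  87 159 184 186 184 180 162 153 152 153 154 157 158
 156 156 154 153 153 154]
[151 150 151 153 156 153 139 143 197 145 138 140 141 140 139 134 189 190
 185 185 189 195  73  15  20  28  27  24  25  26  26  24  24  23  23  40
  39  37  38  35  24 109 145 143 140 140 139 135 162 183 184 186 176 112
  93  99  97  98  99 100  98  99  98  96  97  98 100  98  98  96  96  97
  96  94  90 158 158 155 152 151]
[ 0.45545985 -0.27460125  0.05      ]
[ 0.45562766 -0.27637752  0.05      ]
[ 0.45579599 -0.27815924  0.05      ]
```

Emit:
arm_command(deltas=[[[0, -0.4, -3, 0, 0, 0], [0, 0, -3, 0, 0, 0], [0, 0, -3, 0, 0, 0], [0, 0, -3, 0, 0, 0], [0, 0, -3, 0, 0, 0], [0, 0, -2.5, 0, 0, 0], [0, 0, -1.5, 0, 0, 0], [0, 0, -1, 0, 0, 0], [0, 0, 0, 0, 0, 0]]])

```text
t: 2.15
tool_pos: [0.4536, -0.2772, 0.0162]
orientation: [-2.113, -2.32, 0.001]
force: [-0.4, -0.8, -0.4]
opening: 0.0931
gripper_force: 0.0
```

Emit:
arm_command(deltas=[[[0, 0, 0, 0, 0, 0], [0, 0, 0, 0, 0, 0], [0, 0, 0, 0, 0, 0], [0, 0, 0, 0, 0, 0], [0, 0, 0, 0, 0, 0], [0, 0, 0, 0, 0, 0], [0, 0, 0, 0, 0, 0], [0, 0, 0, 0, 0, 0]]], gripper=-1, squeeze=35)

```text
t: 2.82
tool_pos: [0.4561, -0.2773, 0.0188]
orientation: [2.112, 2.326, 0.0]
force: [0.1, -0.3, 0.0]
opening: 0.0443
gripper_force: 0.0
```

Emit:
arm_command(deltas=[[[0, 0, 0, 0, 0, 0], [0, 0, 0, 0, 0, 0], [0, 0, 0, 0, 0, 0], [0, 0, 0, 0, 0, 0], [0, 0, 0, 0, 0, 0]]])

```text
t: 3.23
tool_pos: [0.456, -0.2772, 0.0186]
orientation: [-2.112, -2.326, -0.0]
force: [0.8, 0.2, 0.5]
opening: 0.0334
gripper_force: 35.0
```

Emit:
arm_command(deltas=[[[0, 0, 1.5, 0, 0, 0], [0, 0, 3.5, 0, 0, 0], [0, 0, 4, 0, 0, 0], [0, 0, 4, 0, 0, 0], [1, 1.8, 3, 0, 0, 0], [1.9, 3.4, 2, 0, 0, 0], [2, 3.6, 0, 0, 0, 0], [2, 3.6, 0, 0, 0, 0], [2, 3.6, 0, 0, 0, 0], [2, 3.6, 0, 0, 0, 0], [2, 3.6, 0, 0, 0, 0], [2, 3.6, 0, 0, 0, 0]]])

```text
t: 4.23
tool_pos: [0.6045, -0.009, 0.1972]
orientation: [-2.112, -2.325, 0.001]
force: [-0.7, -0.9, -2.1]
opening: 0.0338
gripper_force: 35.0
```

Emit:
arm_command(deltas=[[[1.6, 0.9, 0, 0, 0, 0], [0, 0, 0, 0, 0, 0], [0, 0, 0, 0, 0, 0], [0, 0, 0, 0, 0, 0]]])

```text
t: 4.57
tool_pos: [0.6195, -0.0024, 0.197]
orientation: [-2.112, -2.325, 0.002]
force: [0.8, -0.2, -0.6]
opening: 0.0335
gripper_force: 35.0
```

Run:
```python
from h import *
m,R,t=cam("wrist"); s=monitor.read_state()
im=eyes.read_camera("wrist"); cv2.imwrite("pics/w2.png",im)
np.savez("w2.npz",R=R,t=t); print(s['t'],s['tool_pos'],s['orientation'],s['opening'],s['gripper_force'])
g=im.max(2); N,l,st,c=cv2.connectedComponentsWithStats((g<60).astype(np.uint8))
for i in range(1,N):
    if st[i,4]>800: print(st[i],c[i].round(1),ray(m,R,t,c[i],.014)[:2].round(4))
```

```text
4.5667 [ 0.61946712 -0.00237308  0.19699046] [-2.11154956e+00 -2.32496325e+00  1.86952740e-03] 0.03346816414426651 34.999642968177795
[ 280    0   75   39 2215] [317.3  15.8] [0.603  0.1537]
[  97   28   35   49 1287] [114.2  51.3] [0.443  0.1129]
[ 282   56   71   76 4190] [317.1  93.8] [0.6084 0.0964]
[ 284  148   67   67 3459] [316.9 180.8] [0.615  0.0247]
[ 286  228   63   44 1658] [316.1 247.3] [ 0.62   -0.0368]
[  86  290   41   37 1072] [106.1 308.1] [ 0.4224 -0.1186]
[  51  343  195  130 8712] [166.8 379.9] [ 0.4799 -0.1956]
[ 393  343  182  130 8510] [471.4 378.4] [ 0.7926 -0.1631]
```

View pics/w2.png

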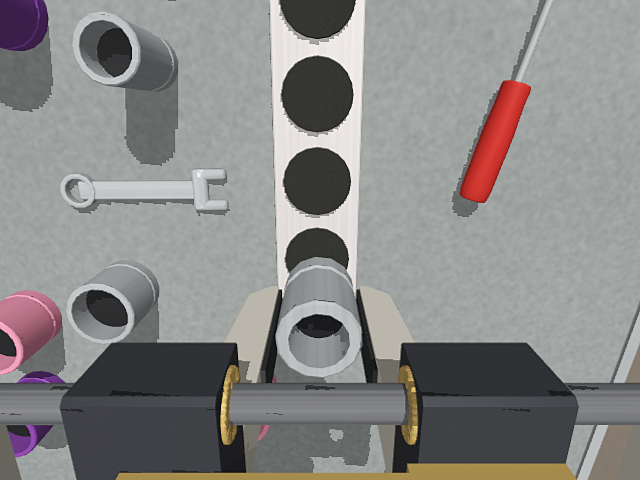

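Emit:
arm_command(deltas=[[[-0.3, 3.3, 0, 0, 0, 0], [-0.4, 3.3, 0, 0, 0, 0], [-0.4, 3.3, -2, 0, 0, 0], [0, 0, -3.5, 0, 0, 0], [0, 0, -3.5, 0, 0, 0], [0, 0, -3, 0, 0, 0], [0, 0, -2, 0, 0, 0], [0, 0, -1, 0, 0, 0], [0, 0, -0.5, 0, 0, 0], [0, 0, -0.3, 0, 0, 0], [0, 0, 0, 0, 0, 0], [0, 0, 0, 0, 0, 0]]])

```text
t: 5.62
tool_pos: [0.6104, 0.0969, 0.0416]
orientation: [2.111, 2.324, 0.003]
force: [0.4, -0.4, -2.0]
opening: 0.0336
gripper_force: 35.0
```

Run:
```python
from h import *
im=cv2.imread("pics/w2.png"); d=np.load("w2.npz"); m=cam("wrist")[0]
s=monitor.read_state(); print(s['tool_pos'],s['force'])
print(ray(m,d['R'],d['t'],(319,339),.2284))
```

```text
[0.61044351 0.09686591 0.041567  ] [ 0.42224931 -0.44784943 -1.95487621]
[ 0.61979845 -0.00242071  0.2284    ]
```

Emit:
arm_command(deltas=[[[-0.2, 0, -0.4, 0, 0, 0], [0, 0, -0.3, 0, 0, 0], [0, 0, -0.1, 0, 0, 0], [0, 0, 0, 0, 0, 0], [0, 0, 0, 0, 0, 0]]])

```text
t: 6.03
tool_pos: [0.6075, 0.0971, 0.0326]
orientation: [2.112, 2.325, 0.001]
force: [-3.1, -0.7, 5.6]
opening: 0.0333
gripper_force: 35.0
```

Emit:
arm_command(deltas=[[[0, 0, 0, 0, 0, 0], [0, 0, 0, 0, 0, 0], [0, 0, 0, 0, 0, 0], [0, 0, 0, 0, 0, 0], [0, 0, 0, 0, 0, 0], [0, 0, 1, 0, 0, 0], [0, 0, 3, 0, 0, 0], [0, 0, 4, 0, 0, 0], [-1, -0.5, 4, 0, 0, 0], [-3, -0.5, 2.7, 0, 0, 0], [-3.5, -0.5, 2, 0, 0, 0], [-3, -0.5, 2, 0, 0, 0]]], gripper=1)

```text
t: 7.03
tool_pos: [0.5011, 0.0769, 0.2211]
orientation: [2.111, 2.325, 0.002]
force: [-0.7, 0.4, -0.4]
opening: 0.0929
gripper_force: 0.0
```

Emit:
arm_command(deltas=[[[-3.2, 0, 0, 0, 0, 0], [0, 0, 0, 0, 0, 0], [0, 0, 0, 0, 0, 0], [0, 0, 0, 0, 0, 0]]])

```text
t: 7.37
tool_pos: [0.4707, 0.0771, 0.2194]
orientation: [2.111, 2.325, 0.002]
force: [0.1, 0.5, -0.8]
opening: 0.0928
gripper_force: 0.0
```

```bash
cat >> h.py <<'E'
def rim(im,m,R,t,guess,r,th=168):
    """outer-rim ellipse of the upright socket near guess (x,y,z of rim centre)"""
    g=cv2.cvtColor(im,cv2.COLOR_BGR2GRAY); u=proj(m,R,t,guess); P=m["fx"]*r/(R@np.array(guess)+t)[2]
    k=np.zeros_like(g); cv2.circle(k,tuple(int(v) for v in u),int(P*1.9),255,-1)
    sat=np.ptp(im.astype(int),axis=2)<25
    b=((g>th)&(k>0)&sat).astype(np.uint8)
    N,l,s,c=cv2.connectedComponentsWithStats(b); i=1+np.argmax(s[1:,4])
    h=cv2.convexHull(np.argwhere(l==i)[:,::-1].astype(np.int32)); e=cv2.fitEllipse(h)
    print("guess",u.round(0),"ellipse",np.round(e[0],1),np.round(e[1],1),"expect dia",round(2*P,1)," -> ",ray(m,R,t,e[0],guess[2]).round(4))
def look(name):
    m,R,t=cam("wrist"); s=monitor.read_state(); im=eyes.read_camera("wrist"); cv2.imwrite(f"pics/{name}.png",im)
    print(round(s['t'],2),"tcp",s['tool_pos'].round(4),s['orientation'].round(3)); return im,m,R,t
E
python3 - <<'E'
from h import *
v=look("w3"); rim(*v,(.47,.105,.076),.0225); rim(*v,(.608,.0964,.064),.017); rim(*v,(.48,.286,.064),.012)
d=np.load("w2.npz");im=cv2.imread("pics/w2.png")
rim(im,v[1],d['R'],d['t'],(.44,-.097,.058),.029)
d=np.load("w1.npz");im=cv2.imread("pics/w1.png")
rim(im,v[1],d['R'],d['t'],(.4557,-.2773,.05),.017)
E
```

```text
7.37 tcp [0.4707 0.0771 0.2194] [2.111e+00 2.325e+00 2.000e-03]
guess [321. 188.] ellipse [318.6 183.6] [55.2 55.8] expect dia 57.3  ->  [0.4678 0.1085 0.076 ]
guess [485. 212.] ellipse [486.5 212. ] [39.1 82.1] expect dia 41.0  ->  [0.609  0.0962 0.064 ]Traceback (most recent call last):
  File "<stdin>", line 2, in <module>
  File "h.py", line 16, in rim
    N,l,s,c=cv2.connectedComponentsWithStats(b); i=1+np.argmax(s[1:,4])
                                                     ~~~~~~~~~^^^^^^^^^
    return _wrapfunc(a, 'argmax', axis=axis, out=out, **kwds)
    return bound(*args, **kwds)
ValueError: attempt to get argmax of an empty sequence
```

View pics/w3.png

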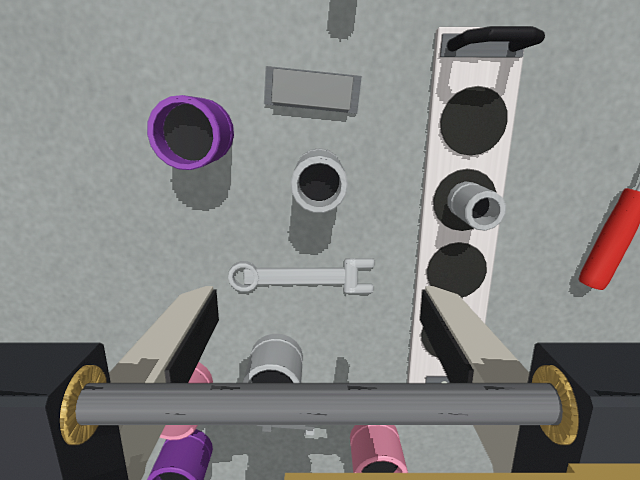

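Emit:
arm_command(deltas=[[[-0.3, 3.1, 0, 0, 0, 0], [0, 0, -2, 0, 0, 0], [0, 0, -3.4, 0, 0, 0], [0, 0, -3.5, 0, 0, 0], [0, 0, -3.5, 0, 0, 0], [0, 0, -3, 0, 0, 0], [0, 0, -2, 0, 0, 0], [0, 0, -1, 0, 0, 0], [0, 0, 0, 0, 0, 0], [0, 0, 0, 0, 0, 0]]])

```text
t: 8.25
tool_pos: [0.4676, 0.1081, 0.0347]
orientation: [-2.112, -2.325, 0.001]
force: [0.2, -0.3, 1.1]
opening: 0.0932
gripper_force: 0.0
```

Emit:
arm_command(deltas=[[[0, 0, 0, 0, 0, 0], [0, 0, 0, 0, 0, 0], [0, 0, 0, 0, 0, 0], [0, 0, 0, 0, 0, 0], [0, 0, 0, 0, 0, 0], [0, 0, 0, 0, 0, 0], [0, 0, 0, 0, 0, 0], [0, 0, 0, 0, 0, 0], [0, 0, 0, 0, 0, 0], [0, 0, 0, 0, 0, 0], [0, 0, 0, 0, 0, 0]]], gripper=-1, squeeze=40)

```text
t: 9.17
tool_pos: [0.4673, 0.1081, 0.0348]
orientation: [2.112, 2.325, 0.0]
force: [0.8, 0.4, 1.7]
opening: 0.0444
gripper_force: 40.0
```

Emit:
arm_command(deltas=[[[0, 0, 1.5, 0, 0, 0], [0, 0, 3.5, 0, 0, 0], [0, 0, 4, 0, 0, 0], [0, -1, 3, 0, 0, 0], [2.5, -1.4, 1, 0, 0, 0], [3, -1.5, 0, 0, 0, 0], [3.5, -1.5, 0, 0, 0, 0], [3.2, -1.5, 0, 0, 0, 0], [2.5, -1.5, 0, 0, 0, 0], [0, 0, 0, 0, 0, 0], [0, 0, 0, 0, 0, 0], [0, 0, 0, 0, 0, 0]]])

```text
t: 10.17
tool_pos: [0.6129, 0.0242, 0.1632]
orientation: [-2.111, -2.323, 0.003]
force: [0.6, -0.5, -3.9]
opening: 0.0447
gripper_force: 40.0
```

Run:
```python
from h import *
im,m,R,t=look("w4")
g=im.max(2); N,l,st,c=cv2.connectedComponentsWithStats((g<60).astype(np.uint8))
for i in range(1,N):
    if st[i,4]>800: print(st[i],c[i].round(1),ray(m,R,t,c[i],.014)[:2].round(4))
d=np.load("w2.npz");im=cv2.imread("pics/w2.png")
rim(im,m,d['R'],d['t'],(.44,-.097,.058),.029)
```

```text
10.17 tcp [0.6129 0.0242 0.1632] [-2.111 -2.323  0.003]
[ 282    0   83   71 4927] [322.9  31.4] [0.6021 0.1638]
[ 284   90   77   80 2482] [322.9 128.9] [0.6088 0.0968]
[305 113  33  33 851] [321.5 129.1] [0.6077 0.0966]
[ 286  185   72   61 3297] [322.  215.4] [0.6148 0.029 ]
[368 290  28  93 845] [382.  345.6] [ 0.6806 -0.0864]
[ 279  315   80   48 2745] [318.6 338.5] [ 0.6229 -0.0847]
[  32  341  192  132 9341] [141.7 382.7] [ 0.4624 -0.1477]
[ 415  343  192  130 8975] [496.3 381. ] [ 0.7919 -0.1133]
guess [ 99. 311.] ellipse [ 99.3 313.1] [57.8 69.5] expect dia 68.0  ->  [ 0.4401 -0.099   0.058 ]
```

Emit:
arm_command(deltas=[[[0.2, 0, -2, 0, 0, 0], [0, 0, -3, 0, 0, 0], [0, 0, -3, 0, 0, 0], [0, 0, -2, 0, 0, 0], [0, 0, -0.7, 0, 0, 0], [0, 0, -0.3, 0, 0, 0], [0, 0, -0.2, 0, 0, 0], [0, 0, -0.1, 0, 0, 0], [0, 0, 0, 0, 0, 0], [0, 0, 0, 0, 0, 0]]])

```text
t: 11.05
tool_pos: [0.6173, 0.0241, 0.0535]
orientation: [2.111, 2.324, 0.003]
force: [-1.0, 0.3, -4.4]
opening: 0.0445
gripper_force: 40.0
```

Emit:
arm_command(deltas=[[[0, 0, -0.3, 0, 0, 0], [0, 0, 0, 0, 0, 0], [0, 0, 0, 0, 0, 0]]])

```text
t: 11.3
tool_pos: [0.6162, 0.024, 0.0489]
orientation: [2.112, 2.325, 0.0]
force: [-0.2, 0.2, -3.7]
opening: 0.0445
gripper_force: 40.0
```

Emit:
arm_command(deltas=[[[-0.1, 0.05, -0.1, 0, 0, 0], [0, 0, -0.1, 0, 0, 0], [0, 0, 0, 0, 0, 0], [0, 0, 0, 0, 0, 0]]])

```text
t: 11.63
tool_pos: [0.6163, 0.0241, 0.0488]
orientation: [2.111, 2.324, 0.002]
force: [-3.1, -2.0, 8.6]
opening: 0.0449
gripper_force: 40.0
```

Emit:
arm_command(deltas=[[[0, 0, 0, 0, 0, 0], [0, 0, 0, 0, 0, 0], [0, 0, 0, 0, 0, 0], [0, 0, 0, 0, 0, 0], [0, 0, 0, 0, 0, 0], [0, 0, 1, 0, 0, 0], [0, 0, 3, 0, 0, 0], [0, 0, 4, 0, 0, 0], [-0.6, -0.5, 4, 0, 0, 0], [-2, -2, 2.5, 0, 0, 0], [-3, -2.5, 1, 0, 0, 0], [-3, -2.5, 0, 0, 0, 0]]], gripper=1)

```text
t: 12.63
tool_pos: [0.5306, -0.0511, 0.2068]
orientation: [2.106, 2.322, 0.006]
force: [0.7, -1.0, -0.3]
opening: 0.0927
gripper_force: 0.0
```

Emit:
arm_command(deltas=[[[-3, -2.5, 0, 0, 0, 0], [-3, -2.5, 0, 0, 0, 0], [-3, -2.5, 0, 0, 0, 0], [0, 0, 0, 0, 0, 0], [0, 0, 0, 0, 0, 0], [0, 0, 0, 0, 0, 0]]])

```text
t: 13.13
tool_pos: [0.4395, -0.1255, 0.2026]
orientation: [2.112, 2.324, 0.002]
force: [0.9, -1.4, -0.1]
opening: 0.0928
gripper_force: 0.0
```

Run:
```python
from h import *
v=look("w5"); rim(*v,(.44,-.099,.058),.029)
```

```text
13.13 tcp [ 0.4395 -0.1255  0.2026] [2.112e+00 2.324e+00 2.000e-03]
guess [322. 190.] ellipse [323.4 189.3] [71.1 71.3] expect dia 73.5  ->  [ 0.4409 -0.0985  0.058 ]
```

View pics/w5.png

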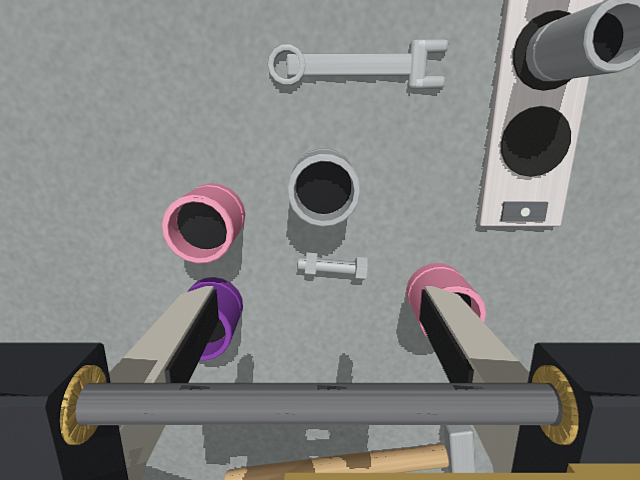

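Emit:
arm_command(deltas=[[[0.15, 2.7, 0, 0, 0, 0], [0, 0, -2, 0, 0, 0], [0, 0, -3, 0, 0, 0], [0, 0, -3, 0, 0, 0], [0, 0, -3, 0, 0, 0], [0, 0, -3, 0, 0, 0], [0, 0, -2, 0, 0, 0], [0, 0, -1.2, 0, 0, 0], [0, 0, -0.7, 0, 0, 0], [0, 0, 0, 0, 0, 0], [0, 0, 0, 0, 0, 0]]], gripper=0.6)

```text
t: 14.1
tool_pos: [0.4412, -0.0979, 0.023]
orientation: [-2.111, -2.327, 0.0]
force: [0.5, -0.5, 1.0]
opening: 0.0744
gripper_force: 0.0
```

Emit:
arm_command(deltas=[[[0, 0, 0, 0, 0, 0], [0, 0, 0, 0, 0, 0], [0, 0, 0, 0, 0, 0], [0, 0, 0, 0, 0, 0], [0, 0, 0, 0, 0, 0], [0, 0, 0, 0, 0, 0], [0, 0, 0, 0, 0, 0], [0, 0, 0, 0, 0, 0]]], gripper=-1, squeeze=45)

```text
t: 14.77
tool_pos: [0.4414, -0.0987, 0.0237]
orientation: [2.111, 2.324, 0.001]
force: [-1.3, 1.1, 6.0]
opening: 0.0576
gripper_force: 45.0
```

Emit:
arm_command(deltas=[[[0, 0, 1.5, 0, 0, 0], [0, 0, 3.5, 0, 0, 0], [0, 0, 4, 0, 0, 0], [1, 0.5, 3, 0, 0, 0], [3, 1, 1, 0, 0, 0], [3.5, 1, 0, 0, 0, 0], [3.5, 1, 0, 0, 0, 0], [3.5, 1, 0, 0, 0, 0], [3.5, 0.6, 0, 0, 0, 0], [0, 0, 0, 0, 0, 0], [0, 0, 0, 0, 0, 0], [0, 0, 0, 0, 0, 0]]])

```text
t: 15.77
tool_pos: [0.6193, -0.0473, 0.1508]
orientation: [-2.11, -2.324, 0.003]
force: [-0.7, 0.8, -6.2]
opening: 0.0576
gripper_force: 45.0
```

Run:
```python
from h import *
im,m,R,t=look("w6")
g=im.max(2); N,l,st,c=cv2.connectedComponentsWithStats((g<60).astype(np.uint8))
for i in range(1,N):
    if st[i,4]>600: print(st[i],c[i].round(1),ray(m,R,t,c[i],.014)[:2].round(4))
```

```text
15.77 tcp [ 0.6193 -0.0473  0.1508] [-2.11  -2.324  0.003]
[ 281    0   86   70 2850] [324.3  38.9] [0.6099 0.0855]
[305   0  37  22 669] [323.    9.2] [0.6072 0.1036]
[ 298  107   56   58 2498] [325.7 135.4] [0.6174 0.0213]
[ 285  189   75   55 2918] [322.8 215. ] [ 0.6212 -0.0391]
[222 290  34  93 985] [238.  346.3] [ 0.5593 -0.1634]
[ 383  290   33   93 1006] [400.4 348.9] [ 0.7005 -0.1521]
[ 264  292  109   75 6181] [318.7 328.2] [ 0.6276 -0.1388]
[   0  343  198  137 9835] [114.3 386.8] [ 0.4494 -0.2163]
[ 441  343  199  130 9490] [525.3 383.8] [ 0.8175 -0.1764]
```

Emit:
arm_command(deltas=[[[0.1, 0.05, -2, 0, 0, 0], [0, 0, -3, 0, 0, 0], [0, 0, -3, 0, 0, 0], [0, 0, -2, 0, 0, 0], [0, 0, -0.7, 0, 0, 0], [0, 0, -0.3, 0, 0, 0], [0, 0, 0, 0, 0, 0], [0, 0, 0, 0, 0, 0], [0, 0, 0, 0, 0, 0], [0, 0, 0, 0, 0, 0]]])

```text
t: 16.65
tool_pos: [0.623, -0.0472, 0.0448]
orientation: [2.11, 2.324, 0.003]
force: [0.0, 0.7, -5.9]
opening: 0.0573
gripper_force: 45.0
```

Emit:
arm_command(deltas=[[[-0.15, 0, -0.3, 0, 0, 0], [0, 0, -0.1, 0, 0, 0], [0, 0, 0, 0, 0, 0], [0, 0, 0, 0, 0, 0], [0, 0, 0, 0, 0, 0]]])

```text
t: 17.07
tool_pos: [0.62, -0.0469, 0.0386]
orientation: [-2.112, -2.326, 0.0]
force: [-0.4, 0.2, -5.3]
opening: 0.0572
gripper_force: 45.0
```

Emit:
arm_command(deltas=[[[0.1, 0, -0.1, 0, 0, 0], [0, 0, -0.1, 0, 0, 0], [0, 0, 0, 0, 0, 0], [0, 0, 0, 0, 0, 0]]])

```text
t: 17.4
tool_pos: [0.6215, -0.047, 0.0378]
orientation: [2.112, 2.325, 0.001]
force: [-6.4, 0.6, 5.2]
opening: 0.0575
gripper_force: 45.0
```

Emit:
arm_command(deltas=[[[0, 0, 0, 0, 0, 0], [0, 0, 0, 0, 0, 0], [0, 0, 0, 0, 0, 0], [0, 0, 0, 0, 0, 0], [0, 0, 0, 0, 0, 0], [0, 0, 1, 0, 0, 0], [0, 0, 3, 0, 0, 0], [0, 0, 4, 0, 0, 0], [0, 0, 4, 0, 0, 0], [-1, 2, 3, 0, 0, 0], [-1.5, 3, 2, 0, 0, 0], [-1.7, 3.5, 0, 0, 0, 0]]], gripper=1)

```text
t: 18.4
tool_pos: [0.5821, 0.0375, 0.2143]
orientation: [2.11, 2.317, 0.011]
force: [2.2, 1.6, 0.1]
opening: 0.0928
gripper_force: 0.0
```

Emit:
arm_command(deltas=[[[-1.7, 3.7, 0, 0, 0, 0], [-1.7, 3.7, 0, 0, 0, 0], [-1.7, 3.7, 0, 0, 0, 0], [-1.7, 3.7, 0, 0, 0, 0], [-1.7, 3.7, 0, 0, 0, 0], [-1.7, 3.7, 0, 0, 0, 0], [0, 0, 0, 0, 0, 0], [0, 0, 0, 0, 0, 0], [0, 0, 0, 0, 0, 0]]])

```text
t: 19.15
tool_pos: [0.4773, 0.2599, 0.2073]
orientation: [2.11, 2.326, 0.001]
force: [0.3, -0.4, -0.0]
opening: 0.0931
gripper_force: 0.0
```

Run:
```python
from h import *
v=look("w7"); rim(*v,(.478,.286,.064),.012)
```

```text
19.15 tcp [0.4773 0.2599 0.2073] [2.110e+00 2.326e+00 1.000e-03]
guess [323. 191.] ellipse [321.4 186.9] [27.1 28.2] expect dia 30.5  ->  [0.4767 0.2888 0.064 ]
```

View pics/w7.png

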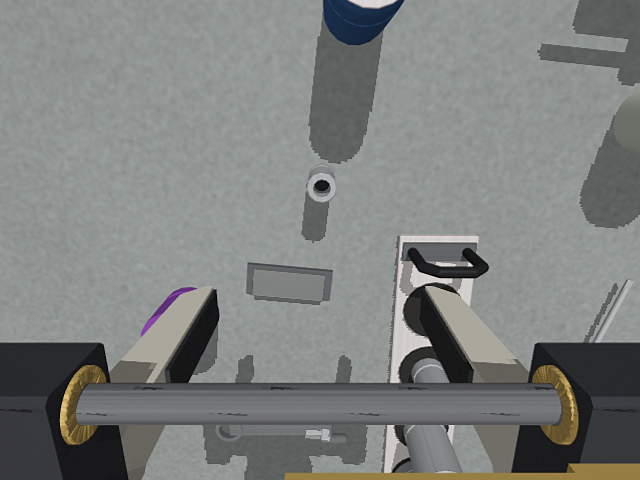

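Emit:
arm_command(deltas=[[[0, 2.9, 0, 0, 0, 0], [0, 0, -2, 0, 0, 0], [0, 0, -3, 0, 0, 0], [0, 0, -3.5, 0, 0, 0], [0, 0, -3.5, 0, 0, 0], [0, 0, -3, 0, 0, 0], [0, 0, -1.7, 0, 0, 0], [0, 0, -1, 0, 0, 0], [0, 0, 0, 0, 0, 0], [0, 0, 0, 0, 0, 0]]])

```text
t: 20.03
tool_pos: [0.4779, 0.2882, 0.0302]
orientation: [2.114, 2.324, -0.0]
force: [0.3, -0.7, 0.6]
opening: 0.0927
gripper_force: 0.0
```

Emit:
arm_command(deltas=[[[0, 0, 0, 0, 0, 0], [0, 0, 0, 0, 0, 0], [0, 0, 0, 0, 0, 0], [0, 0, 0, 0, 0, 0], [0, 0, 0, 0, 0, 0], [0, 0, 0, 0, 0, 0], [0, 0, 0, 0, 0, 0], [0, 0, 0, 0, 0, 0], [0, 0, 0, 0, 0, 0], [0, 0, 0, 0, 0, 0], [0, 0, 0, 0, 0, 0], [0, 0, 0, 0, 0, 0]]], gripper=-1, squeeze=35)

```text
t: 21.03
tool_pos: [0.477, 0.289, 0.0296]
orientation: [-2.112, -2.326, 0.0]
force: [0.5, -0.5, -1.1]
opening: 0.0233
gripper_force: 35.0
```

Emit:
arm_command(deltas=[[[0, 0, 0, 0, 0, 0], [0, 0, 0, 0, 0, 0]]])

```text
t: 21.2
tool_pos: [0.477, 0.289, 0.0296]
orientation: [-2.112, -2.326, 0.0]
force: [-0.0, -0.3, 0.3]
opening: 0.0235
gripper_force: 35.0
```

Emit:
arm_command(deltas=[[[0, 0, 1.5, 0, 0, 0], [0, 0, 3.5, 0, 0, 0], [0, 0, 4, 0, 0, 0], [0.5, -0.5, 4, 0, 0, 0], [2.4, -2.3, 1, 0, 0, 0], [2.5, -2.4, 0, 0, 0, 0], [2.5, -2.4, 0, 0, 0, 0], [2.5, -2.4, 0, 0, 0, 0], [2, -2.1, 0, 0, 0, 0], [0, 0, 0, 0, 0, 0], [0, 0, 0, 0, 0, 0], [0, 0, 0, 0, 0, 0]]])

```text
t: 22.2
tool_pos: [0.6006, 0.1682, 0.1691]
orientation: [-2.112, -2.324, 0.001]
force: [-0.2, -0.0, -1.5]
opening: 0.0231
gripper_force: 35.0
```

Emit:
arm_command(deltas=[[[0, 0, -3, 0, 0, 0], [0, 0, -3, 0, 0, 0], [0, 0, -3, 0, 0, 0], [0, 0, -2, 0, 0, 0], [0, 0, -0.7, 0, 0, 0], [0, 0, -0.3, 0, 0, 0], [0, 0, 0, 0, 0, 0], [0, 0, 0, 0, 0, 0], [0, 0, 0, 0, 0, 0], [0, 0, 0, 0, 0, 0]]])

```text
t: 23.03
tool_pos: [0.6024, 0.1684, 0.0516]
orientation: [2.111, 2.324, 0.004]
force: [0.7, 0.5, -2.3]
opening: 0.0237
gripper_force: 35.0
```

Emit:
arm_command(deltas=[[[0, 0, -0.5, 0, 0, 0], [0, 0, -0.1, 0, 0, 0], [0, 0, -0.1, 0, 0, 0], [0, 0, 0, 0, 0, 0], [0, 0, 0, 0, 0, 0]]])

```text
t: 23.45
tool_pos: [0.6013, 0.168, 0.0436]
orientation: [2.112, 2.325, 0.0]
force: [-2.7, -0.8, 5.5]
opening: 0.0235
gripper_force: 35.0
```

Contact on the pad; release, lift, and back off toward the robot for a check.

Emit:
arm_command(deltas=[[[0, 0, 0, 0, 0, 0], [0, 0, 0, 0, 0, 0], [0, 0, 0, 0, 0, 0], [0, 0, 0, 0, 0, 0], [0, 0, 0, 0, 0, 0], [0, 0, 1, 0, 0, 0], [0, 0, 3, 0, 0, 0], [0, 0, 4, 0, 0, 0], [0, 0, 4, 0, 0, 0], [0, -3, 4, 0, 0, 0], [0, -4, 2, 0, 0, 0], [0, -4, 2, 0, 0, 0]]], gripper=1)

```text
t: 24.45
tool_pos: [0.6017, 0.0684, 0.2371]
orientation: [2.107, 2.326, 0.004]
force: [0.1, -0.4, 0.0]
opening: 0.0923
gripper_force: 0.0
```

Emit:
arm_command(deltas=[[[0, -3.5, 2, 0, 0, 0], [0, -3.5, 2, 0, 0, 0], [0, -3.5, 0, 0, 0, 0], [0, 0, 0, 0, 0, 0], [0, 0, 0, 0, 0, 0], [0, 0, 0, 0, 0, 0], [0, 0, 0, 0, 0, 0]]])

```text
t: 25.03
tool_pos: [0.6008, -0.0353, 0.273]
orientation: [-2.11, -2.326, 0.0]
force: [-0.4, 0.1, 0.2]
opening: 0.0927
gripper_force: 0.0
```

Run:
```python
from h import *
v=look("w8")
for k,p,h,r in (('b',(.602,.1683),.078,.012),('d',(.6084,.0966),.064,.017),('a',(.615,.0248),.09,.0225),('c',(.6217,-.047),.072,.029)):
    print(k,p); rim(*v,(*p,h),r,175)
```

```text
25.03 tcp [ 0.6008 -0.0353  0.273 ] [-2.11  -2.326  0.   ]
b (0.602, 0.1683)Traceback (most recent call last):
  File "<stdin>", line 4, in <module>
  File "h.py", line 16, in rim
    N,l,s,c=cv2.connectedComponentsWithStats(b); i=1+np.argmax(s[1:,4])
                                                     ~~~~~~~~~^^^^^^^^^
    return _wrapfunc(a, 'argmax', axis=axis, out=out, **kwds)
    return bound(*args, **kwds)
ValueError: attempt to get argmax of an empty sequence
```

View pics/w8.png

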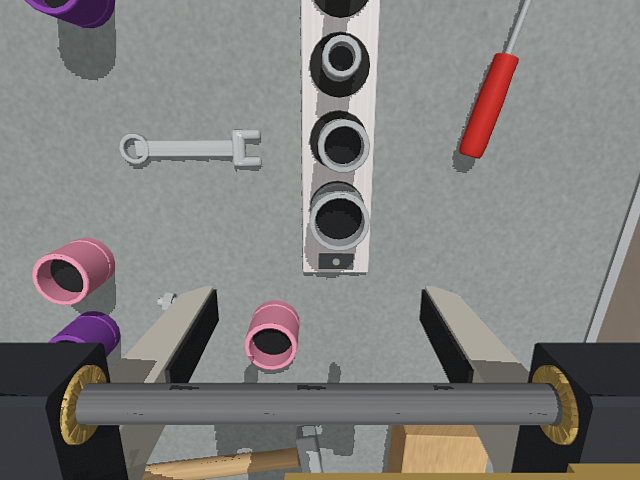

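Emit:
arm_command(deltas=[[[0, 3, 0, 0, 0, 0], [0, 3, 0, 0, 0, 0], [0, 3, 0, 0, 0, 0], [0, 0, 0, 0, 0, 0], [0, 0, 0, 0, 0, 0], [0, 0, 0, 0, 0, 0], [0, 0, 0, 0, 0, 0]]])

```text
t: 25.67
tool_pos: [0.601, 0.0532, 0.2731]
orientation: [2.112, 2.326, -0.001]
force: [0.3, 0.0, -0.1]
opening: 0.0928
gripper_force: 0.0
```

Run:
```python
from h import *
v=look("w9")
for k,p,h,r in (('b',(.602,.1683),.078,.012),('d',(.6084,.0966),.064,.017),('a',(.615,.0248),.09,.0225),('c',(.6217,-.047),.072,.029)):
    print(k,p)
    try: rim(*v,(*p,h),r,165)
    except Exception as e: print(e)
cv2.imwrite("pics/w9c.png",cv2.resize(v[0][0:330,220:440],None,fx=1.8,fy=1.8,interpolation=3))
```

```text
25.67 tcp [0.601  0.0532 0.2731] [ 2.112e+00  2.326e+00 -1.000e-03]
b (0.602, 0.1683)
guess [333.  75.] ellipse [332.   75.4] [26.2 27.9] expect dia 28.4  ->  [0.6011 0.1683 0.078 ]
d (0.6084, 0.0966)
guess [331. 160.] ellipse [339.4 159.5] [50.2 62.9] expect dia 36.5  ->  [0.6159 0.0978 0.064 ]
a (0.615, 0.0248)
guess [331. 242.] ellipse [339.1 241.5] [55.2 91.5] expect dia 48.8  ->  [0.6223 0.0264 0.09  ]
c (0.6217, -0.047)
guess [330. 304.] ellipse [334.4 293.8] [68.3 98.9] expect dia 56.9  ->  [ 0.6253 -0.0348  0.072 ]
```

View pics/w9c.png

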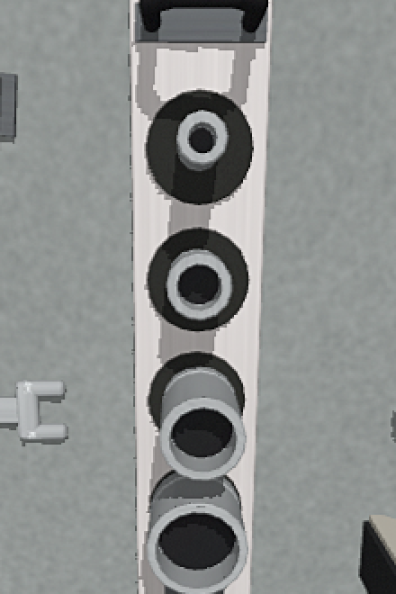

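Run:
```python
from plant import ticket
print(ticket.close_job())
```

```text
the job is handed in; nothing more can be done
None
```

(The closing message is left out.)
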